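Jog the spinning lathe forward

ROBOT

A 6-joint arm with a two-finger parallel gripper is mounted at the origin on the work surface. World frame = base frame: x ahead of the robot, y to its left, z up, the work surface at z = 0. Lengths are in m, angles in rad, forces in N, time in s.
With the tool pointing down it reaches from about 0.25 to 0.775 m from the base axis. Payload 4 kg.
Tool frame: the origin (TCP) lies at the very end of the fingers, on their centre line; the grasp point (between the pads) lies env.hold_point_z behind it (env.hold_point_z is the distance from the TCP to the grasp point, in m); z points along the fingers, y is the line along which they close (so a half turn about z gives the same grasp; the last joint's range is limited). The gripper opens to 94 mm and grips with 3 to 60 N. Pads are 16 mm wide; open, the fingers measure 119 mm over their backs; the gripper's body (75 mm by 177 mm) begins 78 mm behind the grasp point.
Start: joints at [1.075, 0.087, 1.371, -0, 1.684, -0.103], TCP at [0.211, 0.508, 0.167] pointing down, gripper open.
Joint ranges: [-3.1, 3.1], [-0.76, 2.03], [0.27, 2.55], [-1.08, 4.22], [0.17, 2.65], [-2.57, 2.57]. Speed limits (rad/s): [2.79, 2.79, 3.14, 3.14, 3.14, 3.14].

INTERFACE

Orientations are given as a unit quaternion [x, y, z, w].
In Python, from plant import env gives the robot as it stands.
- The arm moves only by the tool move_arm, never from a script. Its arguments are lists of equal length, an entry for each row: "linear": the shift along the world's x, y, z normalised to -1 to 1, where 1 is 200 mm, a list of three; "dr": the turn, a rotation vector about the world's x, y, z normalised to -1 to 1, where 1 is 360 degrees, a list of three; "gripper": the closure, from 0 (fully open) to 1 (shut). A call has 1 to 10 rows; each row is the pose to reach, as a shift and turn from the pose commanded when the call began, turning the shorter way round; what a row does not reach only later rows make up. A row lasts 1/12 s, in which the tool goes at most 41.7 mm and 7.16 degrees, less where a joint would pass 70% of its speed; a pose out of reach is approached as far as the arm can. A call with a number of a shift or a turn outside -1 to 1 is refused whole. A call with a gripper value outside its range is refused whole. The fingers move at their own pace and stop on an object; "newtons" is the grip in N (left out, the last holds). Time passes only in rows, so rows that repeat a pose let the fingers close. It gives the time, the measured TCP pose, the force, the opening and the grip force at its end, in the units of the state.
- env.observe(): the state, without advancing time (a new reading comes with each control period).
- env.read_camera(name): name is "scene" or "side" or "wrist"; returns (picture, depth): 420x560x3 uint8, red, green, blue; 420x560 float32, m along the optical axis (not along the pixel's ray), 0 where there is no reading.
- env.camera_model(name): a dict with "mtx" (3x3 intrinsics, pixels), "position" and "attitude" of the camera in the world. Camera axes: x right, y down, z forward; pixel columns grow to the right and rows downward; lengths in m; the calibration is good to about 2 mm. A picture is of the moment at which its call begins: read the wrist's pose just before it. camera_model takes no time and is no camera call; for the wrist camera it gives the pose at the moment of the call.
- env.sign_off(): hands the job in; it is judged then, once.
The state is a dict: "time": time; "q": joint angles; "dq": joint speeds; "joint_torque": joint torques, N m; "tool_pos": TCP position; "ee_rot": TCP orientation; "ft_force": force on the tool from outside, world axes, zero at the start; "wrist_torque": the same for the moment, N m; "gripper_width": opening from 0.0 (shut) to 1.0 (fully open); "grip_force": force on a finger pad.
Only numpy, scipy, OpenCV 4.12 (cv2) and the standard library are available. Lean on these libraries where they do the work, as an engineer would, in place of code of your own. Each camera call takes 0.05 s, during which the arm holds its last target. There are 200 camera calls.

TASK

Jog the lathe forward: with the fingertips, gently push the black-balled selector lever all the way over to its far stop, away from the robot, and only then press the yellow button fully in, hold it in for about a second and let it spring back out. Do not touch the green and red buttons, press nothing hard, and leave the tin, bowl and wrench where they are.

Things in the scene. Friction and masses are not known exactly. Their poses are not given: they have to be found in the camera images.
- panel: fixed control station of a metal-spinning lathe: blue box 220 (x) by 280 (y) by 60 mm high, aluminium top; origin at the centre of its underside; x points away from the operator (and robot), y left, z up. On top: green, yellow and red buttons 85 mm apart in a row along y at x = -60 mm, in any order; the selector lever at x = 45, y = -45 mm; a tin beside the lever
- selector (a joint): angle of the selector, a 10 mm steel rod with a black ball, hinged about the panel's y axis on a grey block 70 x 50 x 25 mm high. 0 = leaning 0.5 rad to the operator (panel -x), 0.5 = upright, 1.0 rad = far stop (forward), leaning 0.5 rad to panel +x, towards a green mark. Stays where left; about 1 N at the ball moves it
- selector_tip (a point): centre of the selector lever's black ball, 26 mm in diameter, 65 mm from the pivot
- selector_pivot (a point): pivot of the selector lever, 82 mm above the bench; the lever swings in the vertical plane through it along the panel's x axis
- jog_base: fixed round black collar of the yellow jog push button, 48 mm in diameter and 12 mm high, standing on the panel's top; origin at the centre of its underside (on the panel's top), z up, axes parallel to the panel's
- jog_top (a point): centre of the top of the yellow jog button's cap; the cap is 32 mm in diameter and at rest its top stands 22 mm above the panel's top (10 mm above its collar)
- jog (a joint): how far the yellow button is pressed in: 0 out, 0.006 m fully in; sprung, it begins to move at about 1.5 N, is fully in at about 5 N, and springs back by itself
- start_base: fixed round black collar of the green start push button, 48 mm in diameter and 12 mm high, standing on the panel's top; origin at the centre of its underside (on the panel's top), z up, axes parallel to the panel's
- start_top (a point): centre of the top of the green start button's cap; the cap is 32 mm in diameter and at rest its top stands 22 mm above the panel's top (10 mm above its collar)
- start (a joint): how far the green button is pressed in: 0 out, 0.006 m fully in; sprung, it begins to move at about 1.5 N, is fully in at about 5 N, and springs back by itself
- stop_base: fixed round black collar of the red stop push button, 48 mm in diameter and 12 mm high, standing on the panel's top; origin at the centre of its underside (on the panel's top), z up, axes parallel to the panel's
- stop_top (a point): centre of the top of the red stop button's cap; the cap is 32 mm in diameter and at rest its top stands 22 mm above the panel's top (10 mm above its collar)
- stop (a joint): how far the red button is pressed in: 0 out, 0.006 m fully in; sprung, it begins to move at about 1.5 N, is fully in at about 5 N, and springs back by itself
- tin: loose closed wax tin, blue side band and steel lid, 54 mm in diameter, 45 mm high, standing on the panel; origin at the centre of its underside
- bowl: loose spun copper bowl, 100 mm across the rim, 50 mm high, standing on the bench at one side of the panel; origin at the centre of its underside
- wrench: loose steel wrench 180 mm long lying on the bench at the other side of the panel, along its x axis; origin on its underside
Not all that is in view belongs to the job. What is meant by the tin is not purple, and is the smaller of those in its own colour. Several things look just like the wrench: the one meant starts farthest from the robot's base.

How it is judged:
On the way, in this order (a step that is already met when the one before it is completed fails the run):
1. the selector lever is at its far stop (forward) while the yellow button is out (value of joint selector above 0.85 rad and value of joint jog below 0.0015 m), for 0.2 s.
2. the yellow button is held fully in (over 4.5 mm) by the fingers for 0.6 s, with the selector forward (value of joint selector above 0.85 rad and value of joint jog above 0.0045 m and contact force between the fingers and jog_base above 0.5 N), for 0.6 s.
3. the yellow button is let out again (value of joint jog below 0.0015 m), for 0.2 s.
At the end, for the whole second after the job is handed in: the selector stands beyond 0.85 rad (far stop 1.0), all three buttons are out (within 1.5 mm), and the tin, bowl and wrench are at rest within 10 mm of where they began (all of step 1 and value of joint each of start, stop below 0.0015 m and distance of each of tin, bowl, wrench from where it was at the start of the episode below 0.01 m and linear speed of each of tin, bowl, wrench below 0.02 m/s); the robot touches nothing.
It fails at once if the green or red button is touched (over 0.5 N) (contact force between anything else and start_base above 0.5 N or contact force between anything else and stop_base above 0.5 N).
It fails at once if the yellow button is pressed (over 3 mm) before the selector is forward (value of joint jog above 0.003 m and not (value of joint selector above 0.85 rad)).
It fails at once if the yellow button, the selector or the panel is pushed with more than 30 N (contact force between any of the fingers, the arm and jog_base above 30 N or contact force between any of the fingers, the arm and panel above 30 N).
It fails at once if the tin, bowl or wrench is moved or lifted by more than 10 mm (distance of any of tin, bowl, wrench from where it was at the start of the episode above 0.01 m).
It also fails if it takes over 43 s, if anything falls off the work surface, if the arm or the gripper's body presses on something with over 40 N, if the wrist force passes 120 N, or if a joint passes its speed limit or range.

## Working session

There is one attempt and no reset: what is moved stays moved. The work goes in short steps, Python scripts to look and compute and a tool call to move; the robot and the scene stay as the last step left them, time stands still between calls to the robot, and variables do not carry over. Pictures are saved under pics/ and viewed, at most 10 in all, crops included, and the job is handed in when it is done.

Besides the shell and the picture viewer there is one more tool, called after ">>>" by a JSON object that holds its "op" and its "data". move_arm: Moves the arm, as the interface text tells. Scaled input: -1 to 1 covers 200 mm each way for a shift and 360 degrees each way for a turn. Its arguments: {"type":"object","properties":{"linear":{"type":"array","items":{"type":"array","items":{"type":"number","minimum":-1,"maximum":1}}},"dr":{"type":"array","items":{"type":"array","items":{"type":"number","minimum":-1,"maximum":1}}},"gripper":{"type":"array","items":{"type":"number"}},"newtons":{"type":"number"}},"required":["linear","dr","gripper"]}

```bash
mkdir -p pics; cat > h.py <<'E'
import numpy as np,cv2
from plant import env
from scipy.spatial.transform import Rotation as R
def snap(n,f):
    m=env.camera_model(n); im,d=env.read_camera(n)
    cv2.imwrite(f'pics/{f}.png',im[:,:,::-1]); np.savez(f'pics/{f}.npz',im=im,d=d,K=m['mtx'],p=m['position'],a=m['attitude'])
    return im,d,m
def cloud(z):
    K=z['K'];d=z['d'];h,w=d.shape;u,v=np.meshgrid(np.arange(w),np.arange(h))
    c=np.stack([(u-K[0,2])/K[0,0]*d,(v-K[1,2])/K[1,1]*d,d],-1)
    a=np.array(z['a']); Rm=a if a.shape==(3,3) else R.from_quat(a).as_matrix()
    return c@Rm.T+z['p']
E
python3 - <<'E'
from h import *
a=snap('scene','s0');b=snap('side','d0')
print(a[2],b[2]);o=env.observe();print(o, env.hold_point_z)
cv2.imwrite('pics/both.png',cv2.resize(np.hstack([a[0],b[0]])[:,:,::-1],(800,300)))
E
```

```text
{'mtx': array([[455.11014745,   0.        , 279.62361869],
       [  0.        , 455.11014745, 207.85441844],
       [  0.        ,   0.        ,   1.        ]]), 'position': array([1.33494298, 0.25949971, 1.17956857]), 'attitude': array([ 0.60622481,  0.73859106, -0.23292057, -0.18089429])} {'mtx': array([[522.94657578,   0.        , 272.38890097],
       [  0.        , 522.94657578, 213.74645466],
       [  0.        ,   0.        ,   1.        ]]), 'position': array([ 0.1994485 , -0.62990453,  1.0243676 ]), 'attitude': array([ 0.89962376, -0.25563869,  0.09150844, -0.34198268])}
{'time': 0.1, 'q': array([ 1.07491429e+00,  8.79064378e-02,  1.37207128e+00, -9.28272743e-06,
        1.68359589e+00, -1.03088900e-01]), 'dq': array([-6.17964609e-04, -9.16624455e-04, -4.95274310e-03,  1.52569440e-03,
        2.68936739e-04,  8.20941318e-05]), 'joint_torque': array([ 3.00659238e-03, -3.41251767e+01, -3.03302479e+01,  7.20316591e-02,
        3.03498027e-02, -8.18768285e-05]), 'tool_pos': array([0.21025899, 0.50762023, 0.16632359]), 'ee_rot': array([ 1.95136858e-01,  9.80775522e-01, -9.47752642e-04, -2.87812771e-04]), 'ft_force': array([ 0.25272248,  0.51778841, -0.07201398]), 'wrist_torque': array([0.04482421, 0.0215581 , 0.00541845]), 'grip_force': 0.0, 'gripper_width': 1.0046735623092073} 0.0188
```

View pics/s0.png

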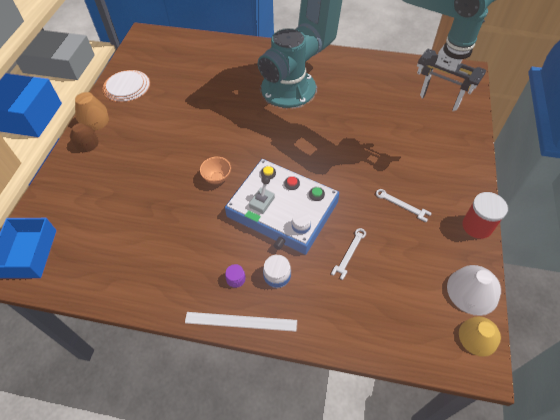

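View pics/d0.png

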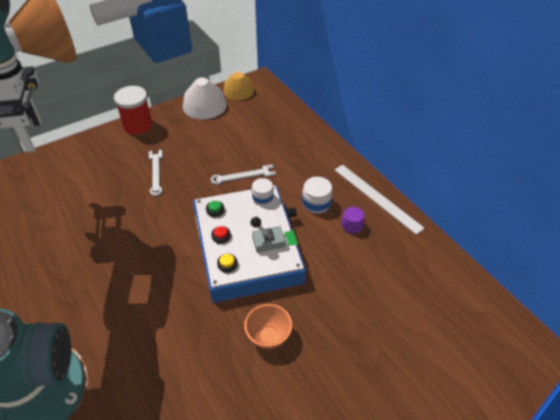

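The scene view shows yellow (268,172), red (292,182) and green (317,193) buttons, the lever's grey block at (262,198), the tin at (302,223) and the bowl at (215,172). In the side view, yellow is at (228,262), the ball at (256,222) and the green mark at (290,238). Next I measure their positions.

```bash
cat > m.py <<'E'
from h import *
import sys
def meas(f):
    z=np.load(f'pics/{f}.npz');P=cloud(z);hsv=cv2.cvtColor(z['im'],cv2.COLOR_RGB2HSV);H,S,V=[hsv[...,i].astype(int) for i in range(3)]
    x,y,Z=P[...,0],P[...,1],P[...,2]
    near=(x>.3)&(x<.75)&(y>-.2)&(y<.3)
    for n,m in dict(yellow=(abs(H-27)<6)&(S>150)&(Z>.07),red=((H<6)|(H>174))&(S>160)&(Z>.07),green=(abs(H-65)<18)&(S>110)&(Z>.07),mark=(abs(H-65)<18)&(S>110)&(Z<.07)&(Z>.045),ball=(V<60)&(Z>.10),tin=(S<60)&(Z>.097)&(V>120)).items():
        k,l,st,c=cv2.connectedComponentsWithStats((m&near).astype(np.uint8))
        for i in range(1,k):
            if st[i,4]>12: q=P[l==i];print(f,n,st[i,4],c[i].round(),np.median(q,0).round(4),q.min(0).round(3),q.max(0).round(3))
    top=near&(abs(Z-.06)<.005)&(S<60)&(V>140)
    k,l,st,c=cv2.connectedComponentsWithStats(top.astype(np.uint8));i=1+np.argmax(st[1:,4])
    q=P[l==i];r=cv2.minAreaRect((q[:,:2]*1000).astype(np.float32));print(f,'panel',r,np.median(q[:,2]))
for f in sys.argv[1:]: meas(f)
E
python3 m.py s0 d0
```

```text
s0 yellow 66 [268. 170.] [0.4735 0.0295 0.0816] [0.456 0.014 0.073] [0.488 0.043 0.088]
s0 red 45 [292. 180.] [0.4963 0.11   0.0828] [0.484 0.098 0.076] [0.507 0.122 0.087]
s0 green 57 [317. 191.] [0.5245 0.1907 0.082 ] [0.509 0.176 0.078] [0.538 0.204 0.089]
s0 mark 76 [252. 216.] [0.6335 0.0177 0.0602] [ 0.621 -0.005  0.054] [0.647 0.037 0.065]
s0 tin 37 [263. 189.] [0.5697 0.038  0.1153] [0.561 0.031 0.098] [0.58  0.044 0.139]
s0 tin 224 [301. 219.] [0.6445 0.1631 0.1049] [0.616 0.138 0.097] [0.668 0.187 0.11 ]
s0 panel ((551.2969970703125, 89.77676391601562), (272.11175537109375, 214.327880859375), 71.68233489990234) 0.059998528486349345
d0 yellow 157 [227. 260.] [0.4674 0.0209 0.0828] [0.453 0.007 0.071] [0.485 0.038 0.089]
d0 red 134 [220. 232.] [0.4932 0.0999 0.0818] [0.479 0.088 0.07 ] [0.512 0.116 0.088]
d0 green 116 [215. 207.] [0.519  0.1801 0.0822] [0.506 0.169 0.071] [0.536 0.198 0.088]
d0 mark 114 [291. 237.] [0.6341 0.0129 0.0623] [ 0.619 -0.009  0.058] [0.648 0.032 0.066]
d0 ball 51 [256. 222.] [0.552  0.0314 0.1513] [0.544 0.027 0.143] [0.56  0.04  0.157]
d0 tin 287 [262. 186.] [0.641  0.1569 0.1061] [0.616 0.132 0.097] [0.667 0.186 0.112]
d0 tin 23 [255. 219.] [0.5581 0.0437 0.1492] [0.543 0.03  0.14 ] [0.567 0.05  0.155]
d0 tin 13 [263. 228.] [0.5687 0.0333 0.12  ] [0.564 0.03  0.101] [0.581 0.039 0.129]
d0 panel ((553.496826171875, 88.02251434326172), (273.7109069824219, 212.06446838378906), 71.91795349121094) 0.06139875962623009
```

>>> {"op": "move_arm", "data": {"linear": [[0, 0, 0.265], [0, 0, 0.265], [0.7, -1, 0.265], [0.7, -1, 0.265], [0.7, -1, 0.265], [0.7, -1, 0.265], [0.7, -1, 0.265], [0.7, -1, 0.265], [0.7, -1, 0.265], [0.7, -1, 0.265]], "dr": [[0, 0, 0.0125], [0, 0, 0.0125], [0, 0, 0.0125], [0, 0, 0.0125], [0, 0, 0.0125], [0, 0, 0.0125], [0, 0, 0.0125], [0, 0, 0.0125], [0, 0, 0.0125], [0, 0, 0.0125]], "gripper": [1, 1, 1, 1, 1, 1, 1, 1, 1, 1], "newtons": 20}}

```text
time: 0.93
tool_pos: [0.3521, 0.3074, 0.2215]
ee_rot: [0.159, 0.987, 0.001, 0.001]
ft_force: [0.2, 0.7, 0.1]
gripper_width: 0.328
grip_force: 0.0
```

>>> {"op": "move_arm", "data": {"linear": [[0.6, -1, 0], [0.6, -1, 0], [0.6, -1, 0], [0.6, -1, 0], [0.6, -1, 0], [0.6, -1, 0], [0.6, -1, 0], [0.6, -1, 0]], "dr": [[0, 0, 0], [0, 0, 0], [0, 0, 0], [0, 0, 0], [0, 0, 0], [0, 0, 0], [0, 0, 0], [0, 0, 0]], "gripper": [1, 1, 1, 1, 1, 1, 1, 1]}}

```text
time: 1.6
tool_pos: [0.4711, 0.1089, 0.2205]
ee_rot: [0.157, 0.988, 0.001, -0.0]
ft_force: [-0.2, 0.3, 0.3]
gripper_width: 0.003
grip_force: 0.0
```

```bash
python3 - <<'E'
from h import *
o=env.observe();print(o['tool_pos'],o['gripper_width'],o['ft_force'],R.from_quat(o['ee_rot']).as_matrix().round(3))
snap('wrist','w0')
E
python3 m.py w0
```

```text
[0.47105831 0.10886567 0.22050432] 0.0032802422705810732 [-0.16001046  0.26924618  0.26824624] [[-0.951  0.31   0.   ]
 [ 0.31   0.951  0.001]
 [ 0.     0.001 -1.   ]]
w0 yellow 710 [210. 212.] [0.4655 0.0279 0.0809] [0.391 0.007 0.07 ] [0.485 0.135 0.437]
w0 red 702 [285. 212.] [0.4917 0.1076 0.0809] [0.391 0.089 0.07 ] [0.512 0.135 0.437]
w0 green 704 [359. 212.] [0.5178 0.1874 0.0808] [0.391 0.135 0.07 ] [0.539 0.206 0.437]
w0 ball 4544 [227. 332.] [0.4344 0.1068 0.3703] [0.391 0.03  0.134] [0.555 0.135 0.437]
w0 ball 37 [277. 319.] [0.4626 0.1102 0.327 ] [0.461 0.109 0.316] [0.468 0.111 0.328]
w0 ball 42 [283. 321.] [0.4641 0.1121 0.3274] [0.462 0.11  0.317] [0.47  0.113 0.329]
w0 ball 4012 [332. 334.] [0.4418 0.131  0.371 ] [0.391 0.121 0.359] [0.446 0.141 0.437]
w0 ball 22 [280. 346.] [0.4432 0.1178 0.3688] [0.443 0.109 0.328] [0.472 0.118 0.37 ]
w0 ball 100 [ 69. 344.] [0.4271 0.0677 0.3675] [0.391 0.061 0.366] [0.429 0.135 0.437]
w0 ball 361 [550. 361.] [0.4643 0.179  0.3717] [0.391 0.135 0.368] [0.469 0.183 0.437]
w0 ball 58 [530. 359.] [0.4624 0.1742 0.3717] [0.461 0.172 0.
[... 2292 characters left out ...]
88 0.0492 0.3594] [0.391 0.045 0.355] [0.425 0.135 0.437]
w0 tin 25 [255. 305.] [0.4576 0.1021 0.3205] [0.391 0.101 0.317] [0.459 0.135 0.437]
w0 tin 67 [555. 305.] [0.4606 0.1897 0.359 ] [0.459 0.188 0.357] [0.462 0.192 0.362]
w0 tin 28 [196. 311.] [0.4311 0.0978 0.3608] [0.431 0.097 0.36 ] [0.432 0.101 0.364]
w0 tin 1053 [446. 365.] [0.4571 0.1542 0.3726] [0.391 0.135 0.371] [0.463 0.169 0.437]
w0 tin 20 [ 77. 365.] [0.4301 0.0718 0.3727] [0.429 0.07  0.372] [0.431 0.073 0.374]
w0 tin 417 [132. 365.] [0.4343 0.0844 0.3726] [0.391 0.073 0.371] [0.438 0.135 0.437]
w0 panel ((536.9625854492188, 93.32327270507812), (269.93817138671875, 180.74859619140625), 71.97242736816406) 0.0592333406872122
```

View pics/w0.png

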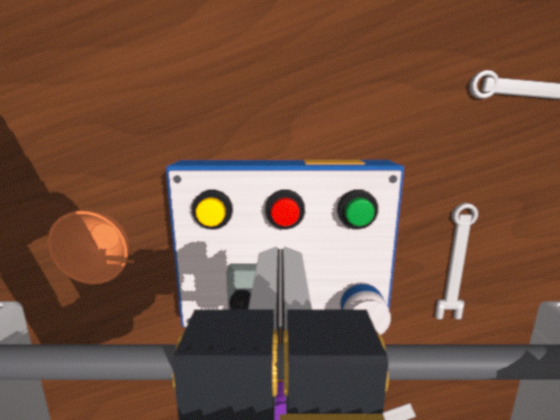

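The wrist view shows the tool square to the panel, with yellow at (210,212) and the ball at (240,298). I'll move behind the ball and descend.

>>> {"op": "move_arm", "data": {"linear": [[0.25, -0.275, 0], [0.25, -0.275, 0], [0.25, -0.275, 0], [0.25, -0.275, -0.15], [0.25, -0.275, -0.3], [0.25, -0.275, -0.475], [0.25, -0.275, -0.475], [0.25, -0.275, -0.475]], "dr": [[0, 0, 0], [0, 0, 0], [0, 0, 0], [0, 0, 0], [0, 0, 0], [0, 0, 0], [0, 0, 0], [0, 0, 0]], "gripper": [1, 1, 1, 1, 1, 1, 1, 1]}}

```text
time: 2.32
tool_pos: [0.5183, 0.0552, 0.1237]
ee_rot: [0.155, 0.988, -0.0, -0.003]
ft_force: [-0.3, -0.4, -0.0]
gripper_width: 0.004
grip_force: 0.0
```

```bash
python3 - <<'E'
from h import *
o=env.observe();print(o['tool_pos'],o['ft_force'])
im,d,m=snap('side','d1')
cv2.imwrite('pics/d1c.png',cv2.resize(im[150:310,170:330,::-1],(600,600),interpolation=cv2.INTER_CUBIC))
E
```

```text
[0.51825232 0.05518164 0.12369117] [-0.27542339 -0.41430801 -0.04385727]
```

View pics/d1c.png

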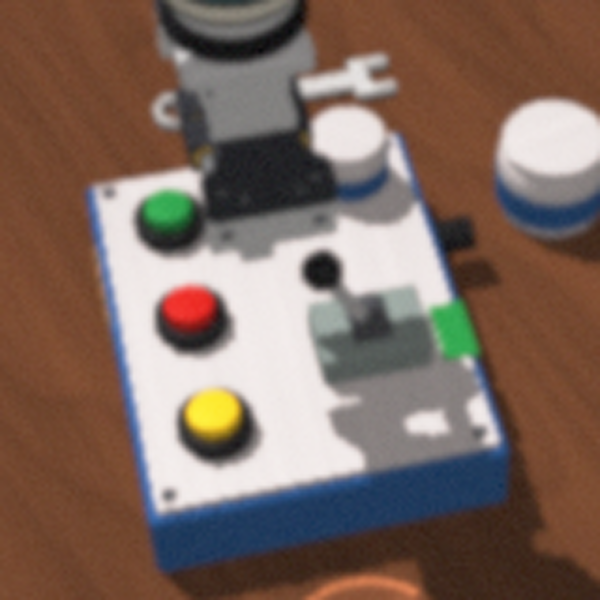

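The crop shows the ball at (320,270), the pivot at (370,310) and the green mark at (455,330). The fingertip seems to be at (258,250). I'll check that against the projected TCP.

```bash
python3 - <<'E'
from h import *
z=np.load('pics/d1.npz');Rm=R.from_quat(z['a']).as_matrix()
def pr(p):
    c=Rm.T@(np.array(p)-z['p']);u=(z['K']@c)/c[2];return ((u[:2]-[170,150])*3.75).round(0)
for p in [(.518,.055,.124),(.467,.0275,.082),(.550,.042,.139),(.58,.034,.082),(.550,.037,.139)]: print(p,pr(p))
P=cloud(z)
for u,v in [(258,245),(258,235),(320,270),(322,262)]: print(P[int(150+v/3.75),int(170+u/3.75)])
E
```

```text
(0.518, 0.055, 0.124) [255. 297.]
(0.467, 0.0275, 0.082) [207. 406.]
(0.55, 0.042, 0.139) [311. 273.]
(0.58, 0.034, 0.082) [363. 321.]
(0.55, 0.037, 0.139) [315. 278.]
[ 0.48644747 -0.01891563  0.26209614]
[ 0.48694497 -0.01907605  0.27072242]
[0.54921935 0.03077324 0.15306825]
[0.55257139 0.03634514 0.15561333]
```

```bash
python3 - <<'E'
from h import *
z=np.load('pics/d1.npz');P=cloud(z)
for v in range(240,310,8): print(v,P[int(150+v/3.75),int(170+256/3.75)].round(3),z['im'][int(150+v/3.75),int(170+256/3.75)])
o=env.observe();print(o['tool_pos'],o['time'])
E
```

```text
240 [ 0.486 -0.02   0.267] [131 130 129]
248 [0.516 0.045 0.18 ] [130 128 126]
256 [0.514 0.042 0.177] [154 151 149]
264 [0.554 0.126 0.063] [226 219 218]
272 [0.551 0.123 0.061] [239 232 231]
280 [0.548 0.117 0.061] [240 234 231]
288 [0.544 0.109 0.064] [241 233 232]
296 [0.542 0.105 0.062] [240 233 232]
304 [0.537 0.097 0.061] [240 234 232]
[0.52048202 0.05483889 0.12659664] 2.3667
```

```bash
python3 - <<'E'
from h import *
for f in ['d2','d3','d4']:
    snap('side',f);z=np.load(f'pics/{f}.npz');P=cloud(z);o=env.observe();print(o['time'],o['tool_pos'],o['ft_force'])
    for v in range(240,310,8): print(v,P[int(150+v/3.75),int(170+256/3.75)].round(3))
E
```

```text
2.4167 [0.52185047 0.0545074  0.12827407] [0.88929255 0.02590067 0.44957254]
240 [ 0.486 -0.02   0.266]
248 [0.515 0.042 0.183]
256 [0.558 0.135 0.06 ]
264 [0.554 0.128 0.061]
272 [0.551 0.122 0.061]
280 [0.548 0.117 0.061]
288 [0.546 0.113 0.059]
296 [0.542 0.107 0.06 ]
304 [0.537 0.096 0.063]
2.4667 [0.52251643 0.05415826 0.1290402 ] [ 0.03025289 -0.55552172  0.14942147]
240 [0.515 0.042 0.189]
248 [0.515 0.043 0.182]
256 [0.556 0.132 0.064]
264 [0.554 0.128 0.061]
272 [0.551 0.123 0.06 ]
280 [0.548 0.117 0.061]
288 [0.544 0.11  0.063]
296 [0.541 0.104 0.063]
304 [0.538 0.098 0.06 ]
2.5167 [0.52266903 0.0538917  0.12913095] [ 0.62078633  0.0244956  -0.89521434]
240 [0.516 0.043 0.188]
248 [0.515 0.042 0.182]
256 [0.557 0.132 0.063]
264 [0.554 0.127 0.063]
272 [0.551 0.121 0.063]
280 [0.548 0.116 0.063]
288 [0.545 0.11  0.062]
296 [0.541 0.103 0.064]
304 [0.537 0.097 0.062]
```

```bash
python3 - <<'E'
from h import *
z=np.load('pics/w0.npz');P=cloud(z)
for v in range(240,330,8): print(v,P[v,276].round(3),P[v,286].round(3))
im,d,m=snap('scene','s1')
a=cv2.resize(np.load('pics/d4.npz')['im'][140:300,170:330,::-1],(400,400),interpolation=cv2.INTER_CUBIC)
b=cv2.resize(im[130:250,220:340,::-1],(400,400),interpolation=cv2.INTER_CUBIC)
cv2.imwrite('pics/c1.png',np.hstack([a,b]))
z=np.load('pics/s1.npz');Rm=R.from_quat(z['a']).as_matrix()
for p in [(.5227,.0539,.129),(.5227,.0539,.179)]:
    c=Rm.T@(np.array(p)-z['p']);u=(z['K']@c)/c[2];print(u[:2],(u[:2]-[220,130])*400/120+[400,0])
E
```

```text
240 [0.529 0.085 0.06 ] [0.533 0.096 0.059]
248 [0.461 0.11  0.26 ] [0.462 0.115 0.261]
256 [0.46  0.11  0.273] [0.461 0.115 0.273]
264 [0.46  0.11  0.283] [0.461 0.115 0.283]
272 [0.461 0.11  0.289] [0.462 0.115 0.291]
280 [0.461 0.11  0.297] [0.462 0.115 0.299]
288 [0.461 0.11  0.305] [0.461 0.115 0.307]
296 [0.461 0.11  0.312] [0.462 0.114 0.313]
304 [0.462 0.11  0.317] [0.462 0.114 0.32 ]
312 [0.461 0.11  0.324] [0.439 0.121 0.361]
320 [0.462 0.11  0.327] [0.441 0.12  0.362]
328 [0.465 0.109 0.328] [0.443 0.119 0.361]
[271.67241562 174.15593231] [572.24138542 147.18644103]
[271.15333307 163.21169085] [570.51111024 110.70563618]
```

View pics/c1.png

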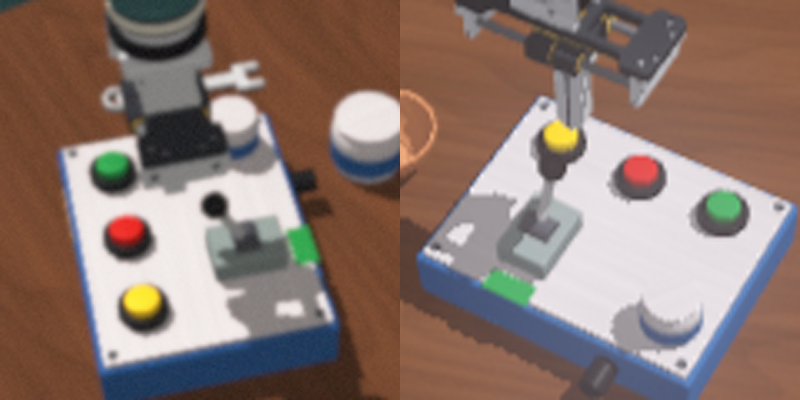

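```bash
python3 - <<'E'
from h import *
for f,t in [('s0',(.2103,.5076,.1663)),('d4',(.5227,.0539,.1291)),('s1',(.5227,.0539,.1291)),('w0',(.4711,.1089,.2205))]:
    z=np.load(f'pics/{f}.npz');P=cloud(z);ok=z['d']>0
    r=np.hypot(P[...,0]-t[0],P[...,1]-t[1])
    lim=.066 if f=='s0' else .022
    q=P[ok&(r<lim)&(P[...,2]>(.03 if f=='s0' else .1))&(P[...,2]<t[2]+.12)]
    q=q[np.argsort(q[:,2])];print(f,len(q));print(q[:6].round(3))
E
```

```text
s0 218
[[0.236 0.552 0.203]
 [0.2   0.458 0.207]
 [0.196 0.458 0.208]
 [0.239 0.55  0.209]
 [0.192 0.466 0.21 ]
 [0.203 0.46  0.21 ]]
d4 33
[[0.516 0.058 0.17 ]
 [0.523 0.043 0.177]
 [0.514 0.045 0.178]
 [0.517 0.042 0.179]
 [0.52  0.043 0.179]
 [0.523 0.04  0.18 ]]
s1 164
[[0.528 0.048 0.167]
 [0.531 0.055 0.168]
 [0.53  0.052 0.171]
 [0.535 0.059 0.173]
 [0.529 0.052 0.174]
 [0.53  0.049 0.174]]
w0 3457
[[0.461 0.114 0.257]
 [0.46  0.11  0.258]
 [0.463 0.112 0.258]
 [0.46  0.109 0.258]
 [0.462 0.11  0.258]
 [0.46  0.107 0.259]]
```

All three cameras put the visible fingertips about 37 mm above the reported TCP, though x and y agree. Before trusting either height I'll test by contact, with a short slow advance at the ball.

>>> {"op": "move_arm", "data": {"linear": [[0.02, -0.006, -0.01], [0.038, -0.012, -0.02], [0.057, -0.018, -0.02], [0.076, -0.025, -0.02], [0.095, -0.031, -0.02], [0.114, -0.037, -0.02], [0.133, -0.043, -0.02], [0.143, -0.046, -0.02], [0.143, -0.046, -0.02]], "dr": [[0, 0, 0], [0, 0, 0], [0, 0, 0], [0, 0, 0], [0, 0, 0], [0, 0, 0], [0, 0, 0], [0, 0, 0], [0, 0, 0]], "gripper": [1, 1, 1, 1, 1, 1, 1, 1, 1]}}

```text
time: 3.32
tool_pos: [0.5495, 0.0437, 0.1212]
ee_rot: [0.157, 0.988, 0.0, -0.0]
ft_force: [0.4, 0.4, -0.6]
gripper_width: 0.004
grip_force: 0.0
```

```bash
python3 - <<'E'
from h import *
im,d,m=snap('side','d5');im2,_,_=snap('scene','s2')
a=cv2.resize(im[140:300,170:330,::-1],(400,400),interpolation=cv2.INTER_CUBIC)
b=cv2.resize(im2[130:250,220:340,::-1],(400,400),interpolation=cv2.INTER_CUBIC)
cv2.imwrite('pics/c2.png',np.hstack([a,b]))
o=env.observe();print(o['tool_pos'],o['ft_force'])
E
python3 m.py d5|grep ball
```

```text
[0.54913445 0.0439127  0.12132396] [ 0.13430051 -0.84174467 -0.58244576]
d5 ball 961 [262.  98.] [ 0.5476 -0.018   0.5129] [ 0.515 -0.023  0.473] [ 0.583 -0.013  0.544]
d5 ball 95 [147. 111.] [0.3655 0.0091 0.5428] [0.361 0.001 0.529] [0.371 0.025 0.556]
d5 ball 15 [263. 124.] [0.5665 0.0127 0.4276] [0.56  0.008 0.421] [0.573 0.017 0.438]
d5 ball 108 [138. 143.] [0.342  0.0049 0.4961] [ 0.31  -0.011  0.467] [0.365 0.028 0.516]
d5 ball 229 [248. 158.] [0.5355 0.0148 0.3565] [0.512 0.004 0.275] [0.581 0.122 0.362]
d5 ball 14 [236. 179.] [0.5218 0.0528 0.2817] [0.518 0.046 0.277] [0.527 0.056 0.284]
d5 ball 571 [257. 195.] [ 0.5278 -0.0258  0.3007] [ 0.493 -0.052  0.283] [0.57  0.012 0.304]
d5 ball 51 [255. 222.] [0.5515 0.0327 0.1496] [0.543 0.026 0.142] [0.56  0.041 0.157]
```

View pics/c2.png

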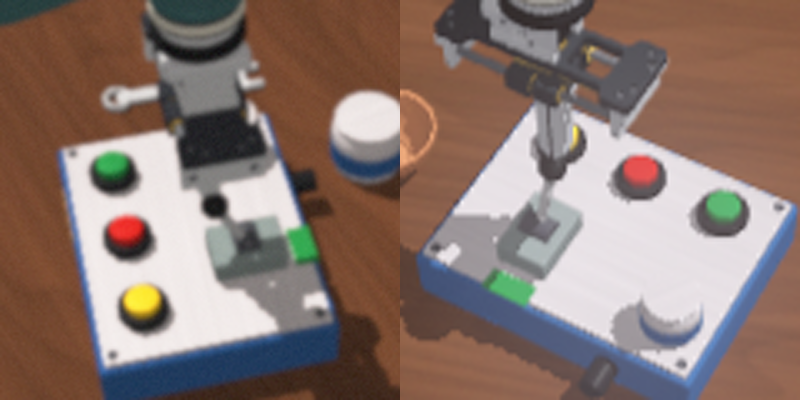

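The ball did not move although the reported TCP is at the ball's position, so the real tips are about 37 mm above the reported z (tips at 0.158 m, just over the ball). I'll back off and lower by 33 mm.

>>> {"op": "move_arm", "data": {"linear": [[-0.07, 0.023, 0.02], [-0.15, 0.048, 0.02], [-0.15, 0.048, 0], [-0.15, 0.048, -0.08], [-0.15, 0.048, -0.165], [-0.15, 0.048, -0.165], [-0.15, 0.048, -0.165]], "dr": [[0, 0, 0], [0, 0, 0], [0, 0, 0], [0, 0, 0], [0, 0, 0], [0, 0, 0], [0, 0, 0]], "gripper": [1, 1, 1, 1, 1, 1, 1]}}

```text
time: 4.0
tool_pos: [0.5184, 0.0535, 0.0873]
ee_rot: [0.156, 0.988, -0.0, -0.001]
ft_force: [0.4, 0.4, -0.1]
gripper_width: 0.008
grip_force: 0.0
```

>>> {"op": "move_arm", "data": {"linear": [[0.02, -0.006, 0], [0.038, -0.012, 0], [0.057, -0.018, 0], [0.076, -0.025, 0], [0.095, -0.031, 0], [0.114, -0.037, 0], [0.133, -0.043, 0], [0.143, -0.046, 0], [0.143, -0.046, 0]], "dr": [[0, 0, 0], [0, 0, 0], [0, 0, 0], [0, 0, 0], [0, 0, 0], [0, 0, 0], [0, 0, 0], [0, 0, 0], [0, 0, 0]], "gripper": [1, 1, 1, 1, 1, 1, 1, 1, 1]}}

```text
time: 4.75
tool_pos: [0.5484, 0.0441, 0.0883]
ee_rot: [0.157, 0.988, 0.0, 0.0]
ft_force: [0.4, -0.2, 0.2]
gripper_width: 0.005
grip_force: 0.0
```

```bash
python3 - <<'E'
from h import *
im,d,m=snap('side','d6')
o=env.observe();print(o['tool_pos'],o['ft_force'],(o['tool_pos'][:2]-[.58,.034])@[.951,-.309])
E
python3 m.py d6|grep ball|tail -2
```

```text
[0.54830366 0.04409158 0.08819413] [ 0.70932486 -0.74022343  0.01002138] -0.033261516250418
d6 ball 208 [249. 171.] [0.5333 0.0151 0.3236] [0.511 0.003 0.261] [0.579 0.116 0.33 ]
d6 ball 554 [257. 207.] [ 0.5279 -0.025   0.2679] [ 0.492 -0.051  0.232] [0.572 0.016 0.272]
```

```bash
cat > b.py <<'E'
from h import *
import sys
def ball(f):
    z=np.load(f'pics/{f}.npz');P=cloud(z);V=z['im'].max(-1)
    D=P-[.58,.034,0];px=D[...,0]*.951-D[...,1]*.309;py=D[...,0]*.309+D[...,1]*.951
    m=(V<95)&(abs(py)<.02)&(abs(px)<.06)&(P[...,2]>.105)&(P[...,2]<.162)
    print(f,m.sum(),np.median(px[m]).round(4),np.median(py[m]).round(4),np.median(P[...,2][m]).round(4),px[m].min().round(3),px[m].max().round(3))
for f in sys.argv[1:]: ball(f)
E
python3 - <<'E'
from h import *
snap('scene','s3')
E
python3 b.py d0 s0 d5 d6 s3
```

```text
d0 71 -0.0265 -0.0105 0.1506 -0.037 -0.016
s0 50 -0.0214 0.0024 0.149 -0.034 -0.014
d5 73 -0.0268 -0.0098 0.1495 -0.037 -0.016
  return _methods._mean(a, axis=axis, dtype=dtype,
  ret = ret.dtype.type(ret / rcount)
Traceback (most recent call last):
  File "b.py", line 8, in <module>
    for f in sys.argv[1:]: ball(f)
                           ~~~~^^^
  File "b.py", line 7, in ball
    print(f,m.sum(),np.median(px[m]).round(4),np.median(py[m]).round(4),np.median(P[...,2][m]).round(4),px[m].min().round(3),px[m].max().round(3))
                                                                                                        ~~~~~~~~~^^
ValueError: zero-size array to reduction operation minimum which has no identity
```

```bash
python3 b.py s3 s2
```

```text
s3 50 -0.0054 0.0038 0.1538 -0.021 0.002
s2 45 -0.0211 0.0039 0.1478 -0.036 -0.013
```

>>> {"op": "move_arm", "data": {"linear": [[0.019, -0.006, 0], [0.038, -0.012, 0], [0.057, -0.019, 0], [0.076, -0.025, 0], [0.095, -0.031, 0], [0.114, -0.037, 0], [0.133, -0.043, 0], [0.152, -0.049, 0], [0.171, -0.056, 0], [0.171, -0.056, 0]], "dr": [[0, 0, 0], [0, 0, 0], [0, 0, 0], [0, 0, 0], [0, 0, 0], [0, 0, 0], [0, 0, 0], [0, 0, 0], [0, 0, 0], [0, 0, 0]], "gripper": [1, 1, 1, 1, 1, 1, 1, 1, 1, 1]}}

```text
time: 5.68
tool_pos: [0.5825, 0.0328, 0.0879]
ee_rot: [0.157, 0.988, 0.0, -0.0]
ft_force: [0.1, 0.5, -0.2]
gripper_width: 0.003
grip_force: 0.0
```

```bash
python3 - <<'E'
from h import *
im,d,m=snap('scene','s4')
o=env.observe();print(o['tool_pos'],o['ft_force'],(o['tool_pos'][:2]-[.58,.034])@[.951,-.309])
E
python3 b.py s4
```

```text
[0.58243703 0.03290567 0.08811802] [ 0.1570619  -0.14831716  0.12053078] 0.00265576315706288
s4 51 0.0308 0.0047 0.1508 0.018 0.04
```

>>> {"op": "move_arm", "data": {"linear": [[0.007, -0.002, 0], [0.014, -0.005, 0], [0.019, -0.006, 0], [0.019, -0.006, 0]], "dr": [[0, 0, 0], [0, 0, 0], [0, 0, 0], [0, 0, 0]], "gripper": [1, 1, 1, 1]}}

```text
time: 6.07
tool_pos: [0.5856, 0.0319, 0.0882]
ee_rot: [0.156, 0.988, -0.0, -0.0]
ft_force: [-0.3, -0.2, -0.5]
gripper_width: 0.003
grip_force: 0.4
```

>>> {"op": "move_arm", "data": {"linear": [[0.005, -0.0015, 0], [0.01, -0.003, 0], [0.01, -0.003, 0]], "dr": [[0, 0, 0], [0, 0, 0], [0, 0, 0]], "gripper": [1, 1, 1]}}

```text
time: 6.32
tool_pos: [0.5878, 0.0313, 0.0883]
ee_rot: [0.156, 0.988, 0.0, -0.0]
ft_force: [-1.3, 0.7, -0.4]
gripper_width: 0.003
grip_force: 0.5
```

```bash
python3 - <<'E'
from h import *
im,d,m=snap('scene','s5')
o=env.observe();print(o['tool_pos'],o['ft_force'],(o['tool_pos'][:2]-[.58,.034])@[.951,-.309])
E
python3 b.py s5
```

```text
[0.58781548 0.03130738 0.08840673] [-0.56416326 -0.07501793 -1.11180552] 0.008264542295716595
s5 50 0.0359 0.0043 0.1476 0.023 0.044
```

>>> {"op": "move_arm", "data": {"linear": [[0.005, -0.0015, 0], [0.01, -0.003, 0], [0.01, -0.003, 0]], "dr": [[0, 0, 0], [0, 0, 0], [0, 0, 0]], "gripper": [1, 1, 1]}}

```text
time: 6.62
tool_pos: [0.5893, 0.0308, 0.0883]
ee_rot: [0.156, 0.988, 0.0, -0.001]
ft_force: [-2.2, 0.2, 0.3]
gripper_width: 0.003
grip_force: 1.3
```

>>> {"op": "move_arm", "data": {"linear": [[0.005, -0.0015, 0], [0.005, -0.0015, 0], [0.005, -0.0015, 0]], "dr": [[0, 0, 0], [0, 0, 0], [0, 0, 0]], "gripper": [1, 1, 1]}}

```text
time: 6.87
tool_pos: [0.5894, 0.0308, 0.0883]
ee_rot: [0.156, 0.988, 0.0, -0.002]
ft_force: [-5.7, 1.5, 2.3]
gripper_width: 0.006
grip_force: 2.6
```

The stop is felt: the tool stalls and force climbs to 6 N. I'll back away, rise and go over the yellow button.

>>> {"op": "move_arm", "data": {"linear": [[-0.03, 0.01, 0], [-0.14, 0.046, 0], [-0.14, 0.046, 0.2], [-0.14, 0.046, 0.4], [-0.3, 0.02, 0.4], [-0.45, 0, 0.4], [-0.615, -0.016, 0.4], [-0.615, -0.016, 0.4], [-0.615, -0.016, 0.4]], "dr": [[0, 0, 0], [0, 0, 0], [0, 0, 0], [0, 0, 0], [0, 0, 0], [0, 0, 0], [0, 0, 0], [0, 0, 0], [0, 0, 0]], "gripper": [1, 1, 1, 1, 1, 1, 1, 1, 1]}}

```text
time: 7.62
tool_pos: [0.4677, 0.027, 0.1694]
ee_rot: [0.157, 0.988, 0.0, 0.002]
ft_force: [1.3, 0.3, -0.7]
gripper_width: 0.003
grip_force: 0.0
```

```bash
python3 - <<'E'
from h import *
im,d,m=snap('side','d7');im2,_,_=snap('scene','s6')
o=env.observe();print(o['tool_pos'],o['ft_force'])
a=cv2.resize(im[140:300,170:330,::-1],(400,400),interpolation=cv2.INTER_CUBIC)
b=cv2.resize(im2[130:250,220:340,::-1],(400,400),interpolation=cv2.INTER_CUBIC)
cv2.imwrite('pics/c3.png',np.hstack([a,b]))
E
python3 b.py s6 d7
```

```text
[0.46897525 0.02713464 0.16920383] [0.2013756  0.31248225 0.05137512]
s6 39 0.0388 0.0027 0.1453 0.03 0.046
d7 78 0.0321 -0.0101 0.1478 0.022 0.045
```

View pics/c3.png

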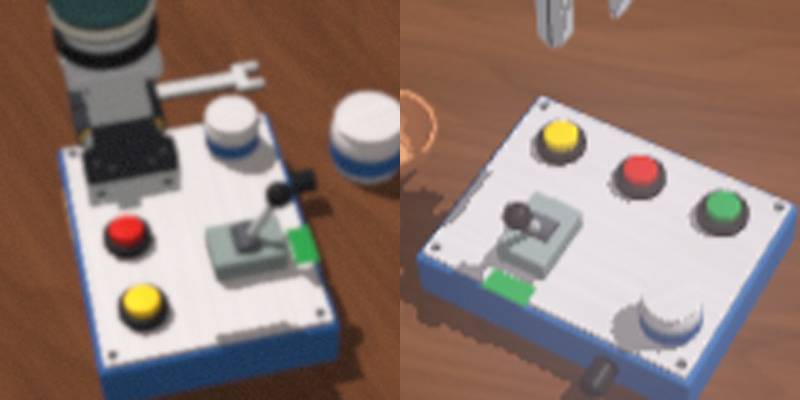

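The lever now leans fully to the green mark: in the side crop the ball is at (278,193), close to the mark at (303,245). The buttons are clear, so I'll descend over yellow.

>>> {"op": "move_arm", "data": {"linear": [[0, 0, -0.15], [0, 0, -0.3], [0, 0, -0.42], [0, 0, -0.5], [0, 0, -0.55], [0, 0, -0.55], [0, 0, -0.55]], "dr": [[0, 0, 0], [0, 0, 0], [0, 0, 0], [0, 0, 0], [0, 0, 0], [0, 0, 0], [0, 0, 0]], "gripper": [1, 1, 1, 1, 1, 1, 1]}}

```text
time: 8.3
tool_pos: [0.4686, 0.0272, 0.0585]
ee_rot: [0.156, 0.988, 0.0, 0.0]
ft_force: [0.2, 0.2, 0.6]
gripper_width: 0.007
grip_force: 0.0
```

>>> {"op": "move_arm", "data": {"linear": [[0, 0, -0.01], [0, 0, -0.02], [0, 0, -0.03], [0, 0, -0.04], [0, 0, -0.05], [0, 0, -0.05]], "dr": [[0, 0, 0], [0, 0, 0], [0, 0, 0], [0, 0, 0], [0, 0, 0], [0, 0, 0]], "gripper": [1, 1, 1, 1, 1, 1]}}

```text
time: 8.8
tool_pos: [0.4675, 0.0272, 0.0481]
ee_rot: [0.156, 0.988, 0.0, -0.0]
ft_force: [0.2, -0.4, 0.1]
gripper_width: 0.003
grip_force: 0.0
```

Real tip is about 85 mm up, 3 mm above the cap. I'll step down 2 mm at a time, watching the force.

>>> {"op": "move_arm", "data": {"linear": [[0, 0, -0.005], [0, 0, -0.01], [0, 0, -0.015], [0, 0, -0.02], [0, 0, -0.02]], "dr": [[0, 0, 0], [0, 0, 0], [0, 0, 0], [0, 0, 0], [0, 0, 0]], "gripper": [1, 1, 1, 1, 1]}}

```text
time: 9.22
tool_pos: [0.4677, 0.0272, 0.0443]
ee_rot: [0.157, 0.988, 0.0, -0.0]
ft_force: [0.5, 0.4, 0.3]
gripper_width: 0.005
grip_force: 0.0
```

>>> {"op": "move_arm", "data": {"linear": [[0, 0, -0.005], [0, 0, -0.01], [0, 0, -0.01]], "dr": [[0, 0, 0], [0, 0, 0], [0, 0, 0]], "gripper": [1, 1, 1]}}

```text
time: 9.47
tool_pos: [0.4678, 0.0272, 0.0426]
ee_rot: [0.156, 0.988, 0.0, 0.0]
ft_force: [-0.3, -0.3, 3.0]
gripper_width: 0.008
grip_force: 1.1
```

>>> {"op": "move_arm", "data": {"linear": [[0, 0, -0.005], [0, 0, -0.01], [0, 0, -0.01]], "dr": [[0, 0, 0], [0, 0, 0], [0, 0, 0]], "gripper": [1, 1, 1]}}

```text
time: 9.72
tool_pos: [0.4678, 0.0272, 0.0405]
ee_rot: [0.156, 0.988, 0.0, 0.0]
ft_force: [0.3, -0.4, 3.0]
gripper_width: 0.008
grip_force: 1.7
```

>>> {"op": "move_arm", "data": {"linear": [[0, 0, -0.005], [0, 0, -0.01], [0, 0, -0.01]], "dr": [[0, 0, 0], [0, 0, 0], [0, 0, 0]], "gripper": [1, 1, 1]}}

```text
time: 9.97
tool_pos: [0.4679, 0.0272, 0.0385]
ee_rot: [0.156, 0.988, 0.0, 0.0]
ft_force: [-1.6, 0.0, 4.9]
gripper_width: 0.005
grip_force: 2.3
```

>>> {"op": "move_arm", "data": {"linear": [[0, 0, -0.005], [0, 0, -0.008], [0, 0, -0.008]], "dr": [[0, 0, 0], [0, 0, 0], [0, 0, 0]], "gripper": [1, 1, 1]}}

```text
time: 10.22
tool_pos: [0.4679, 0.0272, 0.0381]
ee_rot: [0.156, 0.988, 0.0, 0.0]
ft_force: [-4.0, 0.1, 8.6]
gripper_width: 0.007
grip_force: 4.6
```

Bottomed out (8.6 N, stalled at 38.1 mm). I'll hold for a bit over a second, then release and rise.

>>> {"op": "move_arm", "data": {"linear": [[0, 0, 0], [0, 0, 0], [0, 0, 0], [0, 0, 0], [0, 0, 0], [0, 0, 0], [0, 0, 0], [0, 0, 0], [0, 0, 0], [0, 0, 0]], "dr": [[0, 0, 0], [0, 0, 0], [0, 0, 0], [0, 0, 0], [0, 0, 0], [0, 0, 0], [0, 0, 0], [0, 0, 0], [0, 0, 0], [0, 0, 0]], "gripper": [1, 1, 1, 1, 1, 1, 1, 1, 1, 1]}}

```text
time: 11.05
tool_pos: [0.4679, 0.0272, 0.0381]
ee_rot: [0.156, 0.988, 0.0, 0.0]
ft_force: [-3.1, -0.1, 9.2]
gripper_width: 0.001
grip_force: 4.6
```

>>> {"op": "move_arm", "data": {"linear": [[0, 0, 0.02], [0, 0, 0.06], [0, 0, 0.15], [0, 0, 0.3], [0, 0, 0.5], [0, 0, 0.7], [-0.2, 0, 0.7], [-0.4, 0, 0.7], [-0.4, 0, 0.7], [-0.4, 0, 0.7]], "dr": [[0, 0, 0], [0, 0, 0], [0, 0, 0], [0, 0, 0], [0, 0, 0], [0, 0, 0], [0, 0, 0], [0, 0, 0], [0, 0, 0], [0, 0, 0]], "gripper": [1, 1, 1, 1, 1, 1, 1, 1, 1, 1]}}

```text
time: 11.88
tool_pos: [0.3867, 0.0273, 0.1768]
ee_rot: [0.156, 0.988, 0.0, 0.001]
ft_force: [-0.7, 0.0, 0.2]
gripper_width: 0.002
grip_force: 0.0
```

```bash
python3 - <<'E'
from h import *
im,d,m=snap('side','d8');snap('scene','s7')
o=env.observe();print(o['time'],o['tool_pos'],o['ft_force'])
E
python3 b.py s7 d8; python3 m.py s7 | egrep 'yellow|red|green|tin'
```

```text
11.9833 [0.38814047 0.02720461 0.17659738] [0.39109485 0.43848481 0.03426697]
s7 40 0.0379 0.004 0.1462 0.028 0.046
d8 80 0.032 -0.0096 0.1487 0.022 0.045
s7 yellow 66 [268. 170.] [0.4731 0.0295 0.0803] [0.458 0.014 0.071] [0.484 0.043 0.086]
s7 red 42 [292. 180.] [0.4966 0.1101 0.0819] [0.485 0.098 0.078] [0.507 0.123 0.086]
s7 green 57 [317. 191.] [0.5237 0.1909 0.0818] [0.51  0.176 0.075] [0.536 0.204 0.087]
s7 tin 135 [271.  66.] [0.416  0.0402 0.4314] [ 0.388 -0.003  0.41 ] [0.429 0.065 0.44 ]
s7 tin 211 [262.  80.] [0.4064 0.0109 0.3702] [ 0.387 -0.016  0.353] [0.424 0.041 0.404]
s7 tin 17 [279.  78.] [0.3763 0.0496 0.3623] [0.37  0.044 0.353] [0.38  0.052 0.372]
s7 tin 47 [243.  87.] [ 0.3938 -0.0508  0.3275] [ 0.362 -0.062  0.312] [ 0.399 -0.04   0.345]
s7 tin 78 [295. 102.] [0.4302 0.1016 0.3243] [0.38  0.089 0.313] [0.448 0.121 0.348]
s7 tin 116 [274. 111.] [0.3972 0.0377 0.2563] [0.38  0.028 0.219] [0.405 0.044 0.295]
s7 tin 54 [268. 111.] [0.3946 0.0198 0.256 ] [0.387 0.014 0.212] [0.399 0.025 0.291]
s7 tin 221 [301. 219.] [0.6447 0.1637 0.1052] [0.616 0.139 0.097] [0.668 0.187 0.111]
```

The buttons are out, the lever is forward, the tin is unmoved and the robot is clear.

```bash
python3 -c "
from plant import env
print(env.sign_off())"
```

```text
the job is handed in; nothing more can be done
None
```

Job handed in at about 12 s: the selector is at its far stop, and yellow was then pressed to its stop (about 9 N), held for about a second and let back out. The green and red buttons were never approached, the tin measured unmoved, and the arm stayed clear of the bowl and wrench; the sign-off returned no verdict.

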